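Put the dried chopping board away in the sliding board rack

TASK

The chopping board is drying in the leaning wooden stand. Take it out and slide it on its long edge down into the narrow slot of the grey board rack, roughly centred lengthwise and fully home on the slot's floor, so that it stands upright by itself; then let go. The slotted holder of the rack can be anywhere along its short rods, so feel for the slot, go gently without jamming or dropping the board, and leave the salt shaker, jam jar and mug where they are.

Things in the scene. Friction and masses are not known exactly. Their poses are not given: they have to be found in the camera images.
- board: Beech chopping board, 190 x 270 x 14 mm, 0.33 to 0.55 kg, loose. x along the 190 side (upwards in the stand), y along the 270 side, z through the thickness. Origin: centre of one large face; the slab reaches +-95 in x, +-135 in y, 0 to 14 in z. It starts on a long edge in the stand, its top leaning 18 degrees towards the stand's +y.
- board_center (a point): Centre of the board's volume, halfway through its thickness; axes as board. When the board is home in the rack this point is 115 mm above the worktop.
- board_top (a point): Middle of the long edge that is uppermost in the stand, 95 mm from the centre. Pinch the board across its 14 mm thickness 10 to 40 mm below it, fingers pointing along the leaning board.
- stand: Wooden drying stand, fixed: a cradle 170 mm long in x, 130 deep in y, floor and slatted backrest tilted 18 degrees; the board leans on the backrest, towards +y. Origin: centre of its underside, z up. The backrest covers only the lowest 100 mm of the board; a lip 16 mm high stands 19 mm before its front face. Open above.
- rack: Board rack of grey plastic, fixed. Origin: centre of its underside on the worktop; x along the slot, y across it, z up. Two feet 160 x 16 x 16 mm along x at y = +-78 mm, joined by two steel rods along y; on the rods a holder 140 mm long in x, 32 in y, that slides along y with 10 N friction. Its straight slot, parallel to x, is 16 mm wide.
- slot_mid (a point): Fixed point of the rack: middle of the holder's travel, at the height of the slot's floor (20 mm over the worktop); axes as rack. The slot's true middle stands anywhere from -20 to +20 mm of it in y and is NOT measured: it must be felt or seen.
- wall_top (a point): Fixed point of the rack, 100 mm over the worktop, above slot_mid: the height of the holder's tall wall, on the slot's +y side. The low wall on the -y side ends 60 mm over the worktop. Both are 8 mm thick with slightly rounded tops. Bringing the board over the low wall up against the tall wall's inner face tells where the slot is.
- salt_shaker: Glass salt shaker with a grey domed cap, 44 mm across, 90 mm high, loose. Origin: centre of its underside. Bystander.
- jam_jar: Jam jar with a yellow lid, 66 mm across, 100 mm high, loose. Origin: centre of its underside. Bystander.
- mug: Two-tone mug with a handle, 86 x 117 mm, 88 mm high, loose. Origin: centre of its underside. Bystander.

How it is judged:
At the end, for the whole second after the job is handed in: Board on its long edge in the slot, fully home (centre 115 mm above the rack's underside, within 4), upright within 0.09 rad, centre within 40 mm of the rack's middle along the slot and 32 across, at rest, released; salt shaker, jam jar and mug within 20 mm of their starts (z of board_center in the frame of rack between 0.111 and 0.119 m and y of board_center in the frame of rack between -0.032 and 0.032 m and x of board_center in the frame of rack between -0.04 and 0.04 m and angle between the x axis of board and the z axis of rack, either way round below 0.09 rad and linear speed of board below 0.05 m/s and angular speed of board below 0.4 rad/s and distance of each of salt_shaker, jam_jar, mug from where it was at the start of the episode below 0.02 m); the robot touches nothing.
It fails at once if the board is jammed or dropped into the rack: more than 60 N between them (contact force between board and rack above 60 N).
It fails at once if a bystander is shifted by more than 30 mm (distance of any of salt_shaker, jam_jar, mug from where it was at the start of the episode above 0.03 m).
It also fails if it takes over 51 s, if anything falls off the work surface, if the arm or the gripper's body presses on something with over 40 N, if the wrist force passes 120 N, or if a joint passes its speed limit or range.

ROBOT

A 6-joint arm with a two-finger parallel gripper is mounted at the origin on a cart in front of the work surface, level with it; the furniture and walls round the work are solid. World frame = base frame: x ahead of the robot, y to its left, z up, the work surface at z = 0. Lengths are in m, angles in rad, forces in N, time in s.
With the tool pointing down it reaches from about 0.325 to 0.775 m from the base axis. Payload 9.3 kg.
Tool frame: the origin (TCP) lies on the centre line of the jaws, within the pads' length; the fingertips stand 25 mm ahead of it and the grasp point (between the pads) lies 6 mm ahead of it; z points along the fingers, y is the direction in which the jaws open and shut (so a half turn about z gives the same grasp; the last joint's range is limited). The gripper opens to 85 mm and grips with 20 to 120 N. Pads are 22 mm wide; open, the fingers measure 114 mm over their backs; the gripper's body (76 mm by 85 mm) begins 54 mm behind the grasp point. The pads swing forward as they close: fully open they stand 13 mm farther back than shut.
Start: joints at [0.951, 0.259, 0.021, 1.334, 0, 1.418], TCP at [0.248, 0.491, 0.256] pointing down, gripper open.
Joint ranges: [-3.04, 3.04], [-0.91, 1.82], [-1.04, 1.36], [-1.92, 1.95], [-1.52, 1.45], [-3.14, 3.14]. Speed limits (rad/s): [2.22, 2.22, 2.79, 3.14, 3.14, 3.14].

INTERFACE

Orientations are given as a unit quaternion [x, y, z, w].
In Python, from workcell import manip gives the robot as it stands.
- The arm moves only by the tool move_arm, never from a script. Its argument "targets" is a list of rows, each an object of numbers: "dx", "dy", "dz": the shift along the tool's x, y, z in m; "spin": the turn about the tool's z in degrees. A call has 1 to 12 rows; each row shifts and turns the commanded pose from where the row before left it, along the tool's axes as they then stand; what a row does not reach is not made up. A row lasts 1/8 s, in which the tool goes at most 62.5 mm and 10.7 degrees, less where a joint would pass 70% of its speed; a pose out of reach is approached as far as the arm can. A call is refused whole if a number of a shift passes 0.0625 or a number of a turn 10.7, either way. A call with a gripper value outside its range is refused whole. "hand" is the gripper's target within -1 to 1 (fully open at 1, half-way at 0, shut at -1), set as the call begins (left out, the last holds). The fingers move at their own pace and stop on an object; "newtons" is the grip in N (left out, the last holds). Time passes only in rows, so rows that do not move let the fingers close. It gives the time, the measured TCP pose, the force and the opening at its end, in the units of the state.
- manip.get_obs(): the state, without advancing time (a new reading comes with each control period).
- manip.camera(name): name is "scene" or "top"; returns a dict with "color" (480x640x3 uint8, red, green, blue), "mtx" (3x3 intrinsics, pixels), "extrinsics" (4x4, takes a point from world to camera coordinates). Camera axes: x right, y down, z forward; pixel columns grow to the right and rows downward; lengths in m; the calibration is good to about 2 mm. A picture is of the moment at which its call begins. There is no depth.
- manip.sign_off(): hands the job in, once; it reports no verdict.
The state is a dict: "time": time; "joint_pos": joint angles; "joint_velocities": joint speeds; "effort": joint torques, N m; "eef_pos": TCP position; "ee_rot": TCP orientation; "force": force on the tool from outside, world axes, zero at the start; "ft_torque": the same for the moment, N m; "gripper_width": finger opening in m.
Only numpy, scipy, OpenCV 4.12 (cv2) and the standard library are available. Lean on these libraries where they do the work, as an engineer would, in place of code of your own. Each camera call takes 0.05 s, during which the arm holds its last target. There are 200 camera calls.

## Working session

There is one attempt and no reset: what is moved stays moved. The work goes in short steps, Python scripts to look and compute and a tool call to move; the robot and the scene stay as the last step left them, time stands still between calls to the robot, and variables do not carry over. Pictures are saved under pics/ and viewed, about 8 in all and at most 12, crops included, and the job is handed in when it is done.

Besides the shell and the picture viewer there is one more tool, called after "Request:" by a JSON object that holds its "op" and its "data". move_arm: Moves the arm, as the interface text tells. Its arguments: {"type":"object","properties":{"targets":{"type":"array"},"hand":{"type":"number"},"newtons":{"type":"number"}},"required":["targets"]}

```bash
mkdir -p pics
python3 - <<'E'
from workcell import manip
import cv2,numpy as np
print(manip.get_obs())
for n in("scene","top"):
    c=manip.camera(n); cv2.imwrite(f"pics/{n}0.png",c["color"][:,:,::-1]); np.savez(f"{n}.npz",**c); print(c["mtx"],c["extrinsics"])
E
```

```text
{'time': 0.0, 'joint_pos': array([ 9.51369768e-01,  2.59198475e-01,  2.07640837e-02,  1.33368198e+00,
       -1.63992732e-05,  1.41817237e+00]), 'joint_velocities': array([ 1.31890651e-05, -7.43412047e-04,  2.07543449e-04,  6.87216419e-04,
       -4.33885531e-04, -3.50882081e-04]), 'effort': array([ 2.35309026e-04, -5.55641377e+01,  3.44533539e+01,  1.37124993e-02,
       -6.91950527e-05, -3.66214613e-05]), 'eef_pos': array([0.24739748, 0.490949  , 0.25566364]), 'ee_rot': array([ 2.31287876e-01,  9.72885133e-01, -6.14539126e-04, -2.40907663e-04]), 'force': array([ 0.08793023, -0.69387555, -0.61126385]), 'ft_torque': array([-0.02416992, -0.03353705, -0.0202374 ]), 'gripper_width': 0.08548752104083779}
[[552.96896509   0.         328.41139953]
 [  0.         552.96896509 236.17233481]
 [  0.           0.           1.        ]] [[-9.36837266e-01 -3.49765153e-01 -5.24957219e-04  4.55677228e-01]
 [-2.28300938e-01  6.12634068e-01 -7.56675743e-01  2.12911663e-01]
 [ 2.64980414e-01 -7.08762186e-01 -6.53790137e-01  1.24450459e+00]
 [ 0.00000000e+00  0.00000000e+00  0.00000000e+00  1.00000000e+00]]
[[534.64325484   0.         329.31866783]
 [  0.         534.64325484 247.69108809]
 [  0.           0.           1.        ]] [[ 2.53894705e-02 -9.99614111e-01  1.12695938e-02 -1.63262820e-04]
 [-9.95794772e-01 -2.62818774e-02 -8.77612400e-02  4.87011815e-01]
 [ 8.80235600e-02 -8.99399113e-03 -9.96077789e-01  1.47917401e+00]
 [ 0.00000000e+00  0.00000000e+00  0.00000000e+00  1.00000000e+00]]
```

View pics/scene0.png

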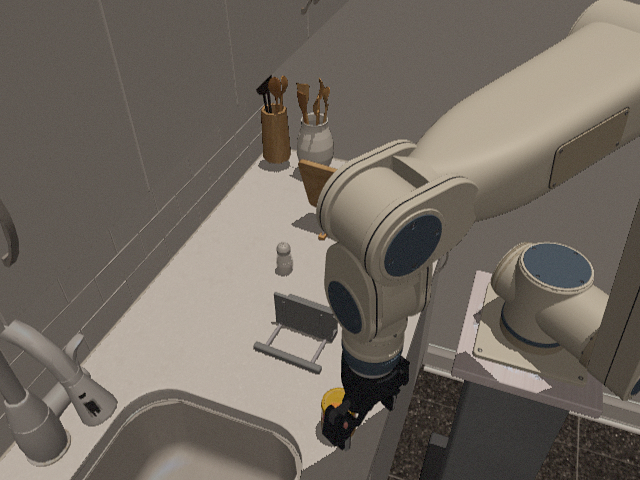

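View pics/top0.png

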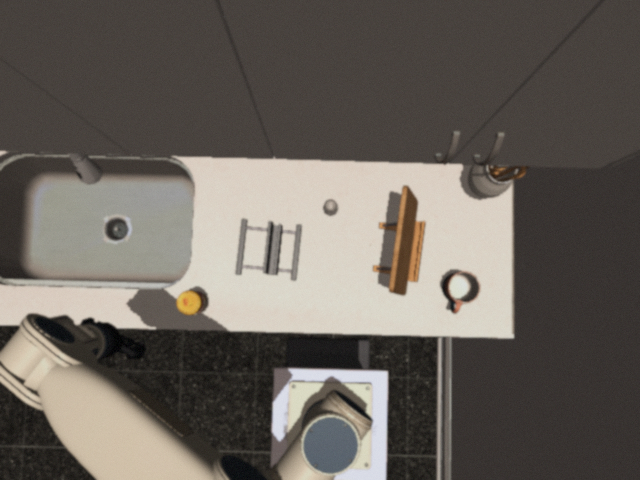

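The scene view shows the rack at (297,330), its feet running across, with the board partly hidden behind the arm. In the top view the board's top edge runs from about (407,188) to (400,292), the stand is at (400,250), the rack at (268,248), salt at (331,207), jam at (189,302) and mug at (459,287).

Run:
```python
import cv2,numpy as np
i=cv2.imread("pics/top0.png")
a=cv2.resize(i[175:305,360:440],None,fx=4.6,fy=4.6,interpolation=cv2.INTER_CUBIC)
b=cv2.resize(i[205:290,230:310],None,fx=5,fy=5,interpolation=cv2.INTER_CUBIC)
h=np.zeros((600,780,3),np.uint8);h[:a.shape[0],:a.shape[1]]=a;h[:b.shape[0],375:375+b.shape[1]]=b
cv2.imwrite("pics/crop1.png",h)
```

```text
(no output)
```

View pics/crop1.png

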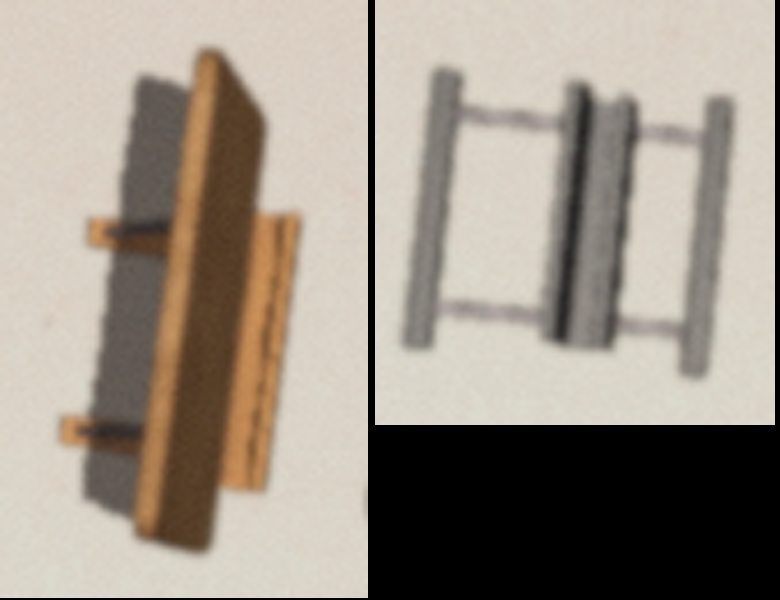

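The left half shows the board's lit top edge, its left line running (200,52)→(135,530), with the dark underside to its right. The cradle lip is on the -y side, so the board leans to world +y. The right half shows the rack feet, with the tall wall on the left (+y) and the low wall to its right. I also need the scene crop to get heights.

Run:
```python
import cv2,numpy as np
i=cv2.imread("pics/scene0.png")
a=cv2.resize(i[150:250,290:345],None,fx=6,fy=6,interpolation=cv2.INTER_CUBIC)
b=cv2.resize(i[285:380,245:345],None,fx=4.6,fy=4.6,interpolation=cv2.INTER_CUBIC)
h=np.zeros((600,800,3),np.uint8);h[:a.shape[0],:a.shape[1]]=a;h[:b.shape[0],335:335+b.shape[1]]=b
cv2.imwrite("pics/crop2.png",h)
```

```text
(no output)
```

View pics/crop2.png

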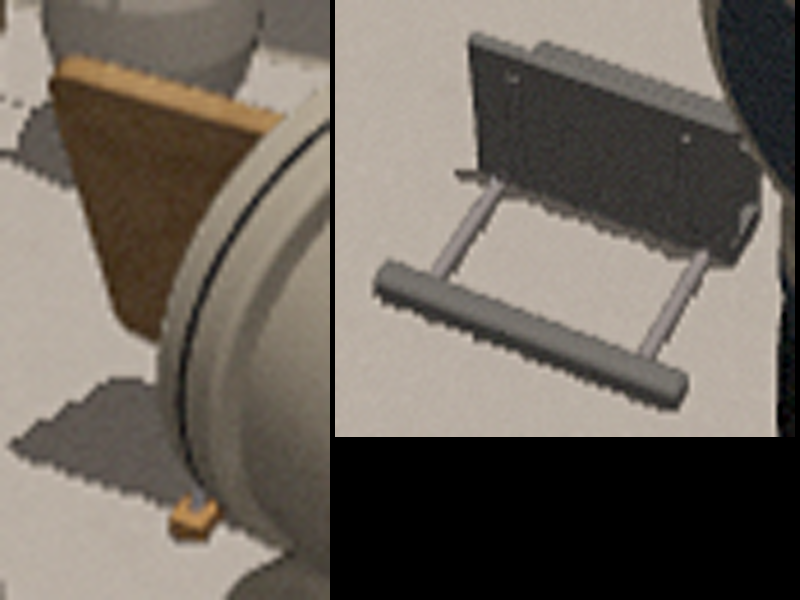

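```bash
cat > h.py <<'E'
import numpy as np
C={n:np.load(f"{n}.npz") for n in("scene","top")}
def ray(n,p):
    K,E=C[n]["mtx"],C[n]["extrinsics"]; R,t=E[:3,:3],E[:3,3]
    d=R.T@np.linalg.solve(K,[p[0],p[1],1]); return -R.T@t,d/np.linalg.norm(d)
def pl(n,p,z):
    o,d=ray(n,p); return (o+d*(z-o[2])/d[2])
def tri(p,q):
    o,d=ray("scene",p);o2,d2=ray("top",q)
    s=np.linalg.lstsq(np.c_[d,-d2],o2-o,rcond=None)[0]
    a,b=o+d*s[0],o2+d2*s[1]; return (a+b)/2,np.linalg.norm(a-b)*1e3
E
python3 - <<'E'
from h import *
np.set_printoptions(precision=4,suppress=True)
T=lambda x,y:(x/4.6+360,y/4.6+175); K=lambda x,y:((x-375)/5+230,y/5+205)
S=lambda x,y:(x/6+290,y/6+150); Q=lambda x,y:((x-335)/4.6+245,y/4.6+285)
p,e=tri(S(55,88),T(197,55));print("board +y corner",p,e)
p2,e=tri(S(66,60),T(216,50));print("board -y corner",p2,e)
z=(p[2]+p2[2])/2
for q in[(197,55),(218,52),(135,532),(160,542)]: print(pl("top",T(*q),z))
print("tall wall",tri(Q(470,38),K(568,85)))
F=[(433,68),(462,72),(432,350),(403,345),(708,96),(735,98),(708,378),(680,375)]
f=np.array([pl("top",K(*q),.016) for q in F]);print(f,f.mean(0), f[:4].mean(0)-f[4:].mean(0))
for q in[(568,85),(590,88),(545,340),(562,342)]: print("wall",pl("top",K(*q),.1))
for q in[(618,97),(637,100),(595,346),(615,346)]: print("low",pl("top",K(*q),.06))
for n,q,z in[("salt",(331,207),.09),("jam",(189,302),.1),("mug",(459,287),.088)]: print(n,pl("top",q,z))
E
```

```text
board +y corner [ 0.6283 -0.1665  0.1965] 1.4930765089289568
board -y corner [ 0.6283 -0.1759  0.2049] 4.115841819543097
[ 0.6282 -0.1657  0.2007]
[ 0.6301 -0.1771  0.2007]
[ 0.369  -0.136   0.2007]
[ 0.364  -0.1494  0.2007]
tall wall (array([0.5451, 0.1772, 0.0966]), np.float64(0.566132253104213))
[[0.5633 0.2622 0.016 ]
 [0.5614 0.2458 0.016 ]
 [0.4041 0.2565 0.016 ]
 [0.4065 0.2728 0.016 ]
 [0.5515 0.1065 0.016 ]
 [0.5508 0.0912 0.016 ]
 [0.3925 0.1016 0.016 ]
 [0.3937 0.1173 0.016 ]] [0.478  0.1818 0.016 ] [0.0117 0.1551 0.    ]
wall [0.5444 0.1768 0.1   ]
wall [0.5431 0.165  0.1   ]
wall [0.4082 0.1841 0.1   ]
wall [0.4074 0.1751 0.1   ]
low [0.5439 0.1534 0.06  ]
low [0.5425 0.143  0.06  ]
low [0.4071 0.1613 0.06  ]
low [0.4074 0.1505 0.06  ]
salt [0.591  0.0113 0.09  ]
jam [0.327  0.3781 0.1   ]
mug [ 0.3847 -0.336   0.088 ]
```

Board top-edge middle is about (0.498,-0.157,0.200), with its length turned -6.2° from x. The rack is at about (0.4775,0.182), turned -3.9°, and the slot looks to be near y≈0.164, some 18 mm off centre. The tool can only spin about the vertical, so I'll pinch vertically and bring the board upright while it is still in the cradle.

Request:
{"op": "move_arm", "data": {"targets": [{"spin": -10.3}, {"spin": -10.3}, {"dx": -0.026, "dy": -0.052}, {"dx": -0.026, "dy": -0.052}, {"dx": -0.026, "dy": -0.052}, {"dx": -0.026, "dy": -0.052}, {"dx": -0.026, "dy": -0.052}, {"dx": -0.026, "dy": -0.052}, {"dx": -0.026, "dy": -0.052}, {"dx": -0.026, "dy": -0.052}, {"dx": -0.026, "dy": -0.052}, {"dx": -0.026, "dy": -0.052}], "hand": 1, "newtons": 20}}

```text
invalid input
```

Request:
{"op": "move_arm", "data": {"targets": [{"dx": 0, "dy": 0, "dz": 0, "spin": -10.3}, {"dx": 0, "dy": 0, "dz": 0, "spin": -10.3}, {"dx": -0.026, "dy": -0.052, "dz": 0, "spin": 0}, {"dx": -0.026, "dy": -0.052, "dz": 0, "spin": 0}, {"dx": -0.026, "dy": -0.052, "dz": 0, "spin": 0}, {"dx": -0.026, "dy": -0.052, "dz": 0, "spin": 0}, {"dx": -0.026, "dy": -0.052, "dz": 0, "spin": 0}, {"dx": -0.026, "dy": -0.052, "dz": 0, "spin": 0}, {"dx": -0.026, "dy": -0.052, "dz": 0, "spin": 0}, {"dx": -0.026, "dy": -0.052, "dz": 0, "spin": 0}, {"dx": -0.026, "dy": -0.052, "dz": 0, "spin": 0}, {"dx": -0.026, "dy": -0.052, "dz": 0, "spin": 0}], "hand": 1, "newtons": 20}}

```text
time: 1.6
eef_pos: [0.4506, -0.0557, 0.2562]
ee_rot: [0.054, 0.999, 0.0, 0.0]
force: [1.5, 0.1, 0.5]
gripper_width: 0.085
```

Request:
{"op": "move_arm", "data": {"targets": [{"dx": -0.029, "dy": -0.052, "dz": 0, "spin": 0}, {"dx": -0.029, "dy": -0.052, "dz": 0, "spin": 0}, {"dx": 0, "dy": 0, "dz": 0, "spin": 0}]}}

```text
time: 1.98
eef_pos: [0.4978, -0.1668, 0.2549]
ee_rot: [0.056, 0.998, 0.0, -0.001]
force: [-0.9, -0.4, -0.4]
gripper_width: 0.0851
```

Run:
```python
from workcell import manip
import cv2,numpy as np
o=manip.get_obs();print(o["eef_pos"],o["ee_rot"],o["force"])
a=manip.camera("scene")["color"][:,:,::-1];b=manip.camera("top")["color"][:,:,::-1]
cv2.imwrite("pics/s1.png",a);cv2.imwrite("pics/t1.png",b)
cv2.imwrite("pics/c3.png",np.hstack([cv2.resize(a[60:280,220:400],None,fx=2.5,fy=2.5),cv2.resize(b[170:310,350:470],None,fx=550/140*.72,fy=550/140,dsize=None)if 0 else cv2.resize(b[170:310,370:458],(346,550))]))
```

```text
[ 0.49777978 -0.16678115  0.2548822 ] [ 5.55862699e-02  9.98453602e-01  1.22076747e-04 -7.46338884e-04] [-0.85681096 -0.44462143 -0.36636618]
```

View pics/c3.png

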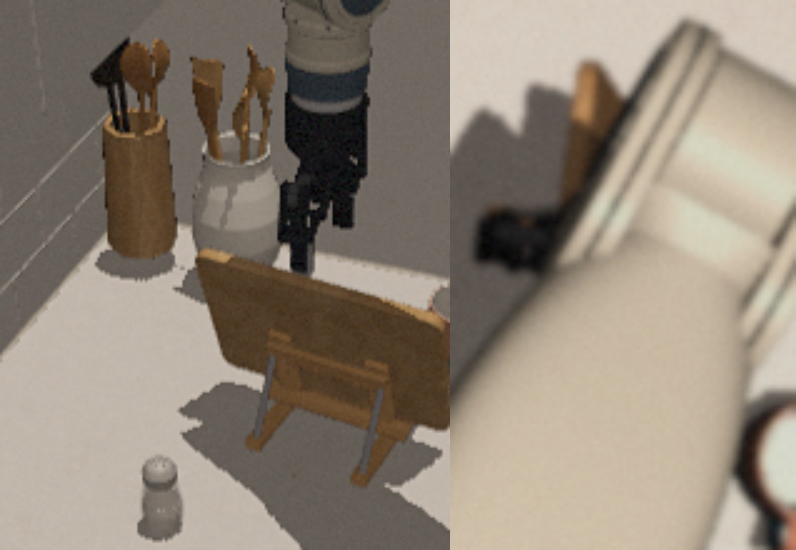

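The scene crop shows the jaws above the board's middle, and the board leaning towards +y on its backrest with its top 90 mm clear. I'll descend astride it.

Request:
{"op": "move_arm", "data": {"targets": [{"dx": 0, "dy": 0, "dz": 0.03, "spin": 0}, {"dx": 0, "dy": 0, "dz": 0.03, "spin": 0}, {"dx": 0, "dy": 0, "dz": 0.018, "spin": 0}, {"dx": 0, "dy": 0, "dz": 0, "spin": 0}]}}

```text
time: 2.58
eef_pos: [0.496, -0.1617, 0.1776]
ee_rot: [0.053, 0.999, 0.001, -0.001]
force: [0.4, 0.7, 0.4]
gripper_width: 0.0853
```

Run:
```python
from h import *
print(pl("scene",(397.5,188),.1975), pl("top",(360+135/4.6,175+532/4.6),.1975),tri((397.5,188),(360+135/4.6,175+532/4.6)))
```

```text
[ 0.3676587  -0.15463299  0.1975    ] [ 0.36905601 -0.13639713  0.1975    ] (array([ 0.36632845, -0.13528884,  0.21115723]), np.float64(5.284219366312731))
```

Request:
{"op": "move_arm", "data": {"targets": [{"dx": 0, "dy": 0, "dz": 0, "spin": 0}, {"dx": 0, "dy": 0, "dz": 0, "spin": 0}, {"dx": 0, "dy": 0, "dz": 0, "spin": 0}], "hand": -0.2, "newtons": 20}}

```text
time: 2.95
eef_pos: [0.4971, -0.1633, 0.1789]
ee_rot: [0.054, 0.999, -0.0, 0.0]
force: [-0.2, 0.5, 0.9]
gripper_width: 0.0346
```

Request:
{"op": "move_arm", "data": {"targets": [{"dx": 0, "dy": 0, "dz": 0, "spin": 0}, {"dx": 0, "dy": 0, "dz": 0, "spin": 0}], "hand": -1, "newtons": 20}}

```text
time: 3.2
eef_pos: [0.497, -0.165, 0.1794]
ee_rot: [0.054, 0.999, -0.002, 0.0]
force: [-3.4, -4.9, 5.8]
gripper_width: 0.0303
```

Request:
{"op": "move_arm", "data": {"targets": [{"dx": 0, "dy": -0.008, "dz": -0.003, "spin": 0}, {"dx": 0, "dy": -0.008, "dz": -0.002, "spin": 0}, {"dx": 0, "dy": -0.008, "dz": -0.002, "spin": 0}]}}

```text
time: 3.58
eef_pos: [0.4942, -0.189, 0.1855]
ee_rot: [0.054, 0.999, -0.002, -0.0]
force: [-0.9, -8.4, -5.7]
gripper_width: 0.0198
```

Request:
{"op": "move_arm", "data": {"targets": [{"dx": 0, "dy": -0.007, "dz": -0.002, "spin": 0}, {"dx": 0, "dy": -0.006, "dz": -0.002, "spin": 0}, {"dx": 0, "dy": -0.005, "dz": -0.002, "spin": 0}, {"dx": 0, "dy": 0, "dz": 0, "spin": 0}]}}

```text
time: 4.08
eef_pos: [0.4922, -0.2056, 0.1911]
ee_rot: [0.054, 0.999, -0.0, -0.0]
force: [-1.0, -4.1, -3.3]
gripper_width: 0.0145
```

Request:
{"op": "move_arm", "data": {"targets": [{"dx": 0, "dy": 0, "dz": 0, "spin": 0}, {"dx": 0, "dy": 0, "dz": 0, "spin": 0}, {"dx": 0, "dy": 0.001, "dz": -0.004, "spin": 0}, {"dx": 0, "dy": 0.001, "dz": -0.005, "spin": 0}, {"dx": 0, "dy": 0.002, "dz": -0.007, "spin": 0}, {"dx": 0, "dy": 0.002, "dz": -0.008, "spin": 0}, {"dx": 0, "dy": 0, "dz": -0.01, "spin": 0}], "hand": -1, "newtons": 70}}

```text
time: 4.95
eef_pos: [0.493, -0.1982, 0.2257]
ee_rot: [0.053, 0.999, 0.001, -0.0]
force: [-0.1, -0.4, -3.3]
gripper_width: 0.0136
```

Request:
{"op": "move_arm", "data": {"targets": [{"dx": 0, "dy": 0, "dz": -0.025, "spin": 0}, {"dx": 0, "dy": 0, "dz": -0.03, "spin": 0}, {"dx": 0, "dy": 0, "dz": -0.03, "spin": 0}, {"dx": 0, "dy": 0, "dz": -0.015, "spin": -2.3}, {"dx": 0, "dy": 0, "dz": 0, "spin": 0}, {"dx": 0, "dy": 0, "dz": 0, "spin": 0}]}}

```text
time: 5.7
eef_pos: [0.4929, -0.1986, 0.3247]
ee_rot: [0.034, 0.999, 0.001, -0.0]
force: [-1.0, -0.9, -4.7]
gripper_width: 0.0133
```

Run:
```python
from workcell import manip
import cv2,numpy as np
o=manip.get_obs();print(o)
a=manip.camera("scene")["color"][:,:,::-1];b=manip.camera("top")["color"][:,:,::-1]
cv2.imwrite("pics/s2.png",a);cv2.imwrite("pics/t2.png",b)
cv2.imwrite("pics/c4.png",np.hstack([cv2.resize(a[60:280,220:400],None,fx=2.5,fy=2.5),cv2.resize(b[170:310,370:458],(346,550))]))
```

```text
{'time': 5.7, 'joint_pos': array([-5.41379520e-01,  2.16827150e-01,  1.37240208e-01,  1.49235413e+00,
        6.10368494e-04, -4.73819163e-01]), 'joint_velocities': array([-0.00083765,  0.00490622, -0.00765185, -0.00085236, -0.00404603,
       -0.00213654]), 'effort': array([ 6.50192332e-02, -5.56131041e+01,  3.71731853e+01,  5.82618441e-02,
        2.21145758e-02, -1.68145361e-02]), 'eef_pos': array([ 0.49286047, -0.19861831,  0.32465213]), 'ee_rot': array([ 3.37739219e-02,  9.99429288e-01,  5.44924011e-04, -3.51860304e-04]), 'force': array([-0.97305843, -0.89973621, -4.69360039]), 'ft_torque': array([-0.02104989, -0.01395317, -0.01113997]), 'gripper_width': 0.013253854495230382}
```

View pics/c4.png

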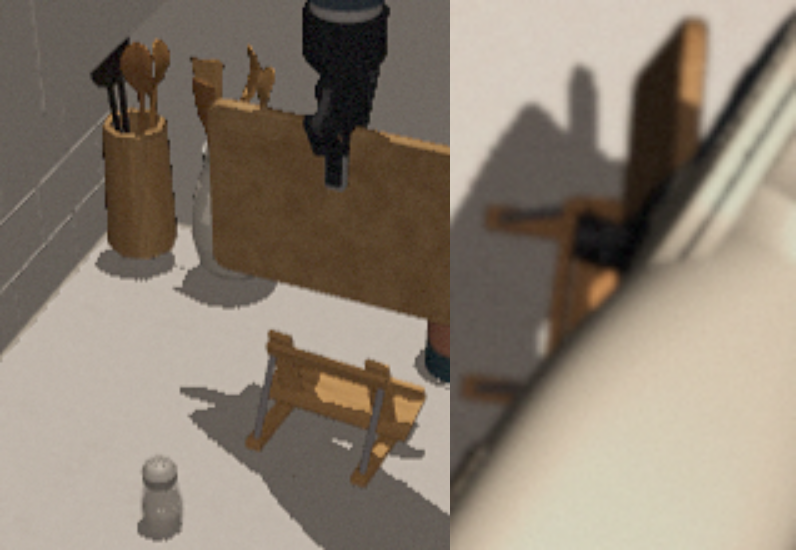

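Run:
```python
from h import *
print(tri((303.2,103.5),(429.3,175.1)),tri((304.8,167.2),(418.0,189)))
```

```text
(array([ 0.62604856, -0.20261472,  0.34881312]), np.float64(0.625284344105509)) (array([ 0.63192248, -0.21094704,  0.16014017]), np.float64(0.868137757830979))
```

The picture shows the board hanging upright, centred in the jaws and clear of the stand; triangulation puts its bottom 165 mm below the TCP. Next I carry it to above the low wall side of the slot.

Request:
{"op": "move_arm", "data": {"targets": [{"dx": 0.003, "dy": 0.02, "dz": 0, "spin": 0}, {"dx": 0.005, "dy": 0.043, "dz": 0, "spin": 0}, {"dx": 0.005, "dy": 0.043, "dz": 0, "spin": 0}, {"dx": 0.005, "dy": 0.043, "dz": 0, "spin": 0}, {"dx": 0.005, "dy": 0.043, "dz": 0, "spin": 0}, {"dx": 0.005, "dy": 0.043, "dz": 0, "spin": 0}, {"dx": 0.005, "dy": 0.043, "dz": 0, "spin": 0}, {"dx": 0.005, "dy": 0.043, "dz": 0, "spin": 0}, {"dx": 0.002, "dy": 0.021, "dz": 0, "spin": 0}, {"dx": 0, "dy": 0, "dz": 0, "spin": 0}, {"dx": 0, "dy": 0, "dz": 0, "spin": 0}]}}

```text
time: 7.18
eef_pos: [0.4756, 0.1448, 0.3252]
ee_rot: [0.033, 0.999, -0.0, -0.0]
force: [-0.5, 0.2, -4.0]
gripper_width: 0.013
```

Run:
```python
from workcell import manip
import cv2,numpy as np
o=manip.get_obs();print(o["eef_pos"],o["ee_rot"],o["force"])
a=manip.camera("scene")["color"][:,:,::-1];b=manip.camera("top")["color"][:,:,::-1]
cv2.imwrite("pics/s3.png",a);cv2.imwrite("pics/t3.png",b)
cv2.imwrite("pics/c5.png",np.hstack([cv2.resize(a[160:400,200:380],(413,550)),cv2.resize(b[170:310,220:318],(385,550))]))
```

```text
[0.47561385 0.14484325 0.32515185] [ 3.33464407e-02  9.99443827e-01 -1.05797225e-04 -1.98606114e-04] [-0.47450752  0.20248195 -3.96142941]
```

View pics/c5.png

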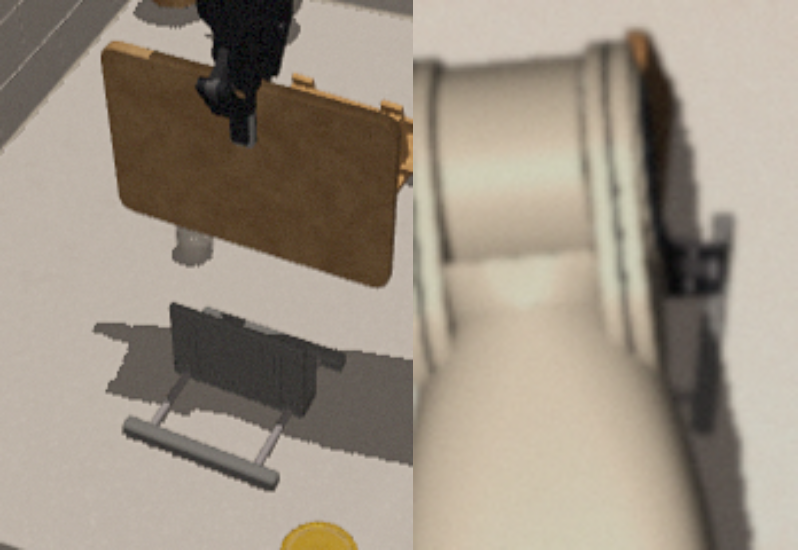

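The board hangs parallel to the rack's wall on its low-wall side, and all bystanders are clear. I'll lower it so its bottom is at about 80 mm.

Request:
{"op": "move_arm", "data": {"targets": [{"dx": 0, "dy": 0, "dz": 0.02, "spin": 0}, {"dx": 0, "dy": 0, "dz": 0.03, "spin": 0}, {"dx": 0, "dy": 0, "dz": 0.02, "spin": 0}, {"dx": 0, "dy": 0, "dz": 0.01, "spin": 0}, {"dx": 0, "dy": 0, "dz": 0, "spin": 0}, {"dx": 0, "dy": 0, "dz": 0, "spin": 0}]}}

```text
time: 8.02
eef_pos: [0.4765, 0.1447, 0.2461]
ee_rot: [0.034, 0.999, 0.0, 0.001]
force: [0.0, 0.0, -3.3]
gripper_width: 0.0135
```

Request:
{"op": "move_arm", "data": {"targets": [{"dx": 0, "dy": 0.003, "dz": 0, "spin": 0}, {"dx": 0, "dy": 0.003, "dz": 0, "spin": 0}, {"dx": 0, "dy": 0.002, "dz": 0, "spin": 0}, {"dx": 0, "dy": 0.002, "dz": 0, "spin": 0}, {"dx": 0, "dy": 0, "dz": 0, "spin": 0}, {"dx": 0, "dy": 0, "dz": 0, "spin": 0}]}}

```text
time: 8.78
eef_pos: [0.4767, 0.1548, 0.2453]
ee_rot: [0.034, 0.999, -0.0, -0.0]
force: [0.7, -0.1, -3.4]
gripper_width: 0.0135
```

Still free. Now in small steps until contact.

Request:
{"op": "move_arm", "data": {"targets": [{"dx": 0, "dy": 0.002, "dz": 0, "spin": 0}, {"dx": 0, "dy": 0.001, "dz": 0, "spin": 0}, {"dx": 0, "dy": 0.001, "dz": 0, "spin": 0}, {"dx": 0, "dy": 0.001, "dz": 0, "spin": 0}, {"dx": 0, "dy": 0, "dz": 0, "spin": 0}, {"dx": 0, "dy": 0, "dz": 0, "spin": 0}]}}

```text
time: 9.52
eef_pos: [0.4771, 0.1598, 0.2453]
ee_rot: [0.034, 0.999, -0.0, 0.0]
force: [0.1, -0.2, -3.4]
gripper_width: 0.0137
```

Request:
{"op": "move_arm", "data": {"targets": [{"dx": 0, "dy": 0.001, "dz": 0, "spin": 0}, {"dx": 0, "dy": 0.001, "dz": 0, "spin": 0}, {"dx": 0, "dy": 0, "dz": 0, "spin": 0}, {"dx": 0, "dy": 0, "dz": 0, "spin": 0}]}}

```text
time: 10.02
eef_pos: [0.4772, 0.1618, 0.2453]
ee_rot: [0.034, 0.999, -0.0, -0.0]
force: [-0.3, 0.5, -3.5]
gripper_width: 0.0136
```

Request:
{"op": "move_arm", "data": {"targets": [{"dx": 0, "dy": 0.001, "dz": 0, "spin": 0}, {"dx": 0, "dy": 0.001, "dz": 0, "spin": 0}, {"dx": 0, "dy": 0, "dz": 0, "spin": 0}, {"dx": 0, "dy": 0, "dz": 0, "spin": 0}]}}

```text
time: 10.52
eef_pos: [0.4773, 0.1638, 0.2453]
ee_rot: [0.034, 0.999, 0.0, -0.0]
force: [0.4, -0.2, -4.4]
gripper_width: 0.013
```

Request:
{"op": "move_arm", "data": {"targets": [{"dx": 0, "dy": 0.001, "dz": 0, "spin": 0}, {"dx": 0, "dy": 0.001, "dz": 0, "spin": 0}, {"dx": 0, "dy": 0, "dz": 0, "spin": 0}, {"dx": 0, "dy": 0, "dz": 0, "spin": 0}]}}

```text
time: 11.02
eef_pos: [0.4775, 0.1658, 0.2453]
ee_rot: [0.034, 0.999, -0.0, -0.0]
force: [0.8, -0.3, -4.3]
gripper_width: 0.0134
```

Request:
{"op": "move_arm", "data": {"targets": [{"dx": 0, "dy": 0.001, "dz": 0, "spin": 0}, {"dx": 0, "dy": 0.001, "dz": 0, "spin": 0}, {"dx": 0, "dy": 0, "dz": 0, "spin": 0}, {"dx": 0, "dy": 0, "dz": 0, "spin": 0}]}}

```text
time: 11.52
eef_pos: [0.4776, 0.1678, 0.2453]
ee_rot: [0.034, 0.999, -0.0, -0.0]
force: [0.2, 0.4, -4.5]
gripper_width: 0.0134
```

Request:
{"op": "move_arm", "data": {"targets": [{"dx": 0, "dy": 0.001, "dz": 0, "spin": 0}, {"dx": 0, "dy": 0.001, "dz": 0, "spin": 0}, {"dx": 0, "dy": 0, "dz": 0, "spin": 0}, {"dx": 0, "dy": 0, "dz": 0, "spin": 0}]}}

```text
time: 12.02
eef_pos: [0.4777, 0.1698, 0.2453]
ee_rot: [0.034, 0.999, -0.0, 0.0]
force: [-0.3, -0.2, -5.0]
gripper_width: 0.0132
```

Request:
{"op": "move_arm", "data": {"targets": [{"dx": 0, "dy": 0.001, "dz": 0, "spin": 0}, {"dx": 0, "dy": 0.001, "dz": 0, "spin": 0}, {"dx": 0, "dy": 0, "dz": 0, "spin": 0}, {"dx": 0, "dy": 0, "dz": 0, "spin": 0}]}}

```text
time: 12.52
eef_pos: [0.4778, 0.1715, 0.2453]
ee_rot: [0.034, 0.999, -0.0, -0.0]
force: [0.0, -2.7, -2.7]
gripper_width: 0.0134
```

Request:
{"op": "move_arm", "data": {"targets": [{"dx": 0, "dy": 0.001, "dz": 0, "spin": 0}, {"dx": 0, "dy": 0, "dz": 0, "spin": 0}, {"dx": 0, "dy": 0, "dz": 0, "spin": 0}]}}

```text
time: 12.9
eef_pos: [0.4779, 0.1722, 0.2453]
ee_rot: [0.034, 0.999, -0.001, 0.0]
force: [-0.0, -5.6, -1.9]
gripper_width: 0.0132
```

Run:
```python
from workcell import manip
import cv2,numpy as np
o=manip.get_obs();print(o["eef_pos"],o["force"],o["ft_torque"])
a=manip.camera("scene")["color"][:,:,::-1];b=manip.camera("top")["color"][:,:,::-1]
cv2.imwrite("pics/c6.png",np.hstack([cv2.resize(a[180:380,230:380],(413,550)),cv2.resize(b[170:310,220:318],(385,550))]))
```

```text
[0.47787916 0.17220681 0.24532368] [-2.06714151e-03 -5.57915250e+00 -1.88630476e+00] [-1.73858601  0.1789846  -0.1322833 ]
```

View pics/c6.png

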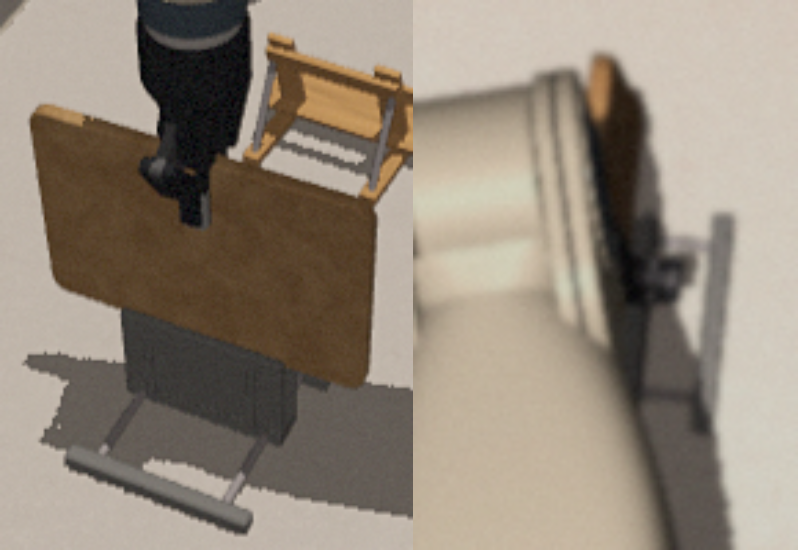

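Run:
```python
from h import *
for p,x in[((241.4,222),.612),((248.5,285.5),.612),((361.5,322),.343),((366.5,255),.343),((276.5,323),.545)]:
    o,d=ray("scene",p);print(p,o+d*(x-o[0])/d[0])
for p,z in[((248.5,285.5),.08),((248.5,285.5),.1),((361.5,322),.08),((361.5,322),.1),((276.5,292),.1)]: print(z,pl("scene",p,z))
```

```text
(241.4, 222) [0.612      0.16471489 0.26784733]
(248.5, 285.5) [0.612      0.170416   0.09004931]
(361.5, 322) [0.343      0.18941482 0.09800696]
(366.5, 255) [0.343      0.18205073 0.27921574]
(276.5, 323) [0.545      0.181007   0.00219231]
0.08 [0.61729488 0.16200598 0.08      ]
0.1 [0.60675708 0.1787435  0.1       ]
0.08 [0.34705044 0.17459858 0.08      ]
0.1 [0.34255169 0.1910547  0.1       ]
0.1 [0.5410593  0.17509628 0.1       ]
```

The scene crop is ambiguous: the board's bottom edge and the wall's top coincide in the view at about (122,311)-(295,361). It could be against the inner face or riding on the wall top, so I'll back off slightly and probe downward to find out.

Request:
{"op": "move_arm", "data": {"targets": [{"dx": 0, "dy": -0.002, "dz": 0, "spin": 0}, {"dx": 0, "dy": 0, "dz": 0, "spin": 0}, {"dx": 0, "dy": 0, "dz": 0.002, "spin": 0}, {"dx": 0, "dy": 0, "dz": 0.002, "spin": 0}, {"dx": 0, "dy": 0, "dz": 0, "spin": 0}]}}

```text
time: 13.62
eef_pos: [0.4777, 0.1709, 0.241]
ee_rot: [0.033, 0.999, 0.0, -0.0]
force: [0.2, -0.9, -3.7]
gripper_width: 0.0131
```

Request:
{"op": "move_arm", "data": {"targets": [{"dx": 0, "dy": 0, "dz": 0.002, "spin": 0}, {"dx": 0, "dy": 0, "dz": 0.002, "spin": 0}, {"dx": 0, "dy": 0, "dz": 0, "spin": 0}, {"dx": 0, "dy": 0, "dz": 0, "spin": 0}]}}

```text
time: 14.12
eef_pos: [0.4778, 0.1708, 0.2373]
ee_rot: [0.034, 0.999, 0.0, -0.0]
force: [0.0, 0.7, -4.3]
gripper_width: 0.0134
```

Free 8 mm lower, so the board is inside the tall wall. Continuing down gently.

Request:
{"op": "move_arm", "data": {"targets": [{"dx": 0, "dy": 0, "dz": 0.002, "spin": 0}, {"dx": 0, "dy": 0, "dz": 0.002, "spin": 0}, {"dx": 0, "dy": 0, "dz": 0.002, "spin": 0}, {"dx": 0, "dy": 0, "dz": 0, "spin": 0}]}}

```text
time: 14.62
eef_pos: [0.4777, 0.1707, 0.2311]
ee_rot: [0.034, 0.999, -0.0, -0.0]
force: [0.4, -0.7, -4.2]
gripper_width: 0.0131
```

Request:
{"op": "move_arm", "data": {"targets": [{"dx": 0, "dy": 0, "dz": 0.002, "spin": 0}, {"dx": 0, "dy": 0, "dz": 0.002, "spin": 0}, {"dx": 0, "dy": 0, "dz": 0.001, "spin": 0}, {"dx": 0, "dy": 0, "dz": 0, "spin": 0}]}}

```text
time: 15.12
eef_pos: [0.4777, 0.1707, 0.2262]
ee_rot: [0.034, 0.999, -0.0, -0.0]
force: [-0.4, -0.6, -3.8]
gripper_width: 0.0138
```

Request:
{"op": "move_arm", "data": {"targets": [{"dx": 0, "dy": 0, "dz": 0.002, "spin": 0}, {"dx": 0, "dy": 0, "dz": 0.001, "spin": 0}, {"dx": 0, "dy": 0, "dz": 0, "spin": 0}]}}

```text
time: 15.5
eef_pos: [0.4778, 0.1707, 0.2232]
ee_rot: [0.034, 0.999, -0.0, -0.0]
force: [0.2, -1.0, -3.9]
gripper_width: 0.0135
```

Request:
{"op": "move_arm", "data": {"targets": [{"dx": 0, "dy": 0, "dz": 0.002, "spin": 0}, {"dx": 0, "dy": 0, "dz": 0.001, "spin": 0}, {"dx": 0, "dy": 0, "dz": 0, "spin": 0}]}}

```text
time: 15.88
eef_pos: [0.4778, 0.1707, 0.2201]
ee_rot: [0.034, 0.999, -0.0, -0.0]
force: [0.4, 0.5, -4.7]
gripper_width: 0.0133
```

Request:
{"op": "move_arm", "data": {"targets": [{"dx": 0, "dy": 0, "dz": 0.002, "spin": 0}, {"dx": 0, "dy": 0, "dz": 0.001, "spin": 0}, {"dx": 0, "dy": 0, "dz": 0, "spin": 0}]}}

```text
time: 16.25
eef_pos: [0.4778, 0.1707, 0.2172]
ee_rot: [0.034, 0.999, -0.0, -0.0]
force: [-0.3, -0.5, -5.4]
gripper_width: 0.0138
```

Request:
{"op": "move_arm", "data": {"targets": [{"dx": 0, "dy": 0, "dz": 0.002, "spin": 0}, {"dx": 0, "dy": 0, "dz": 0.002, "spin": 0}, {"dx": 0, "dy": 0, "dz": 0.002, "spin": 0}, {"dx": 0, "dy": 0, "dz": 0, "spin": 0}]}}

```text
time: 16.75
eef_pos: [0.4778, 0.1707, 0.2111]
ee_rot: [0.034, 0.999, -0.0, -0.0]
force: [-0.2, -1.1, -4.5]
gripper_width: 0.0131
```

Request:
{"op": "move_arm", "data": {"targets": [{"dx": 0, "dy": 0, "dz": 0.002, "spin": 0}, {"dx": 0, "dy": 0, "dz": 0.002, "spin": 0}, {"dx": 0, "dy": 0, "dz": 0.002, "spin": 0}, {"dx": 0, "dy": 0, "dz": 0, "spin": 0}]}}

```text
time: 17.25
eef_pos: [0.4778, 0.1707, 0.205]
ee_rot: [0.034, 0.999, -0.0, -0.0]
force: [0.8, -0.4, -4.5]
gripper_width: 0.0134
```

Run:
```python
from workcell import manip
import cv2,numpy as np
a=manip.camera("scene")["color"][:,:,::-1];b=manip.camera("top")["color"][:,:,::-1]
cv2.imwrite("pics/c7.png",np.hstack([cv2.resize(a[200:390,235:375],(405,550),interpolation=cv2.INTER_CUBIC),cv2.resize(b[170:310,220:318],(385,550))]))
```

```text
(no output)
```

View pics/c7.png

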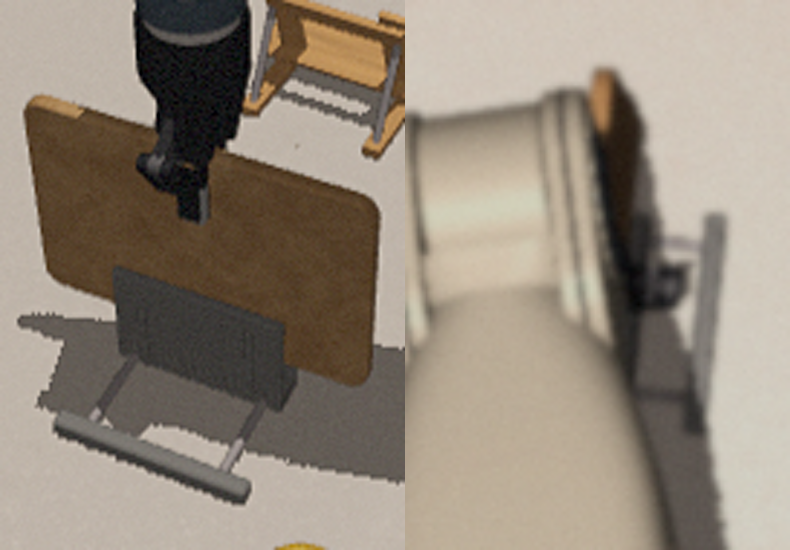

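The wall now hides the board's lower part, from (115,268) to (285,325), so the board is in the slot. Continuing down to the floor.

Request:
{"op": "move_arm", "data": {"targets": [{"dx": 0, "dy": 0, "dz": 0.003, "spin": 0}, {"dx": 0, "dy": 0, "dz": 0.003, "spin": 0}, {"dx": 0, "dy": 0, "dz": 0.002, "spin": 0}, {"dx": 0, "dy": 0, "dz": 0, "spin": 0}]}}

```text
time: 17.85
eef_pos: [0.4777, 0.1707, 0.197]
ee_rot: [0.034, 0.999, -0.0, -0.0]
force: [-0.0, -2.3, -5.4]
gripper_width: 0.0128
```

Request:
{"op": "move_arm", "data": {"targets": [{"dx": 0, "dy": 0, "dz": 0.002, "spin": 0}, {"dx": 0, "dy": 0, "dz": 0.002, "spin": 0}, {"dx": 0, "dy": 0, "dz": 0, "spin": 0}]}}

```text
time: 18.23
eef_pos: [0.4778, 0.1707, 0.1931]
ee_rot: [0.034, 0.999, -0.0, -0.0]
force: [1.3, -2.9, -6.0]
gripper_width: 0.0136
```

Request:
{"op": "move_arm", "data": {"targets": [{"dx": 0, "dy": 0, "dz": 0.002, "spin": 0}, {"dx": 0, "dy": 0, "dz": 0.001, "spin": 0}, {"dx": 0, "dy": 0, "dz": 0, "spin": 0}]}}

```text
time: 18.6
eef_pos: [0.4778, 0.1707, 0.1902]
ee_rot: [0.034, 0.999, -0.0, -0.0]
force: [0.3, -2.3, -3.2]
gripper_width: 0.0137
```

Request:
{"op": "move_arm", "data": {"targets": [{"dx": 0, "dy": -0.0005, "dz": 0.001, "spin": 0}, {"dx": 0, "dy": 0, "dz": 0.001, "spin": 0}, {"dx": 0, "dy": 0, "dz": 0, "spin": 0}]}}

```text
time: 18.98
eef_pos: [0.4777, 0.1704, 0.1881]
ee_rot: [0.033, 0.999, 0.0, -0.0]
force: [0.4, -1.0, -3.4]
gripper_width: 0.0136
```

Request:
{"op": "move_arm", "data": {"targets": [{"dx": 0, "dy": 0, "dz": 0.001, "spin": 0}, {"dx": 0, "dy": 0, "dz": 0.001, "spin": 0}, {"dx": 0, "dy": 0, "dz": 0, "spin": 0}]}}

```text
time: 19.35
eef_pos: [0.4777, 0.1703, 0.1861]
ee_rot: [0.034, 0.999, 0.0, -0.0]
force: [0.3, -1.2, -3.5]
gripper_width: 0.0132
```

Request:
{"op": "move_arm", "data": {"targets": [{"dx": 0, "dy": 0, "dz": 0.001, "spin": 0}, {"dx": 0, "dy": 0, "dz": 0.001, "spin": 0}, {"dx": 0, "dy": 0, "dz": 0, "spin": 0}]}}

```text
time: 19.73
eef_pos: [0.4777, 0.1703, 0.1842]
ee_rot: [0.034, 0.999, 0.0, -0.0]
force: [-1.1, -0.5, -4.1]
gripper_width: 0.0136
```

Request:
{"op": "move_arm", "data": {"targets": [{"dx": 0, "dy": 0, "dz": 0.001, "spin": 0}, {"dx": 0, "dy": 0, "dz": 0.001, "spin": 0}, {"dx": 0, "dy": 0, "dz": 0, "spin": 0}]}}

```text
time: 20.1
eef_pos: [0.4777, 0.1703, 0.1822]
ee_rot: [0.034, 0.999, -0.0, -0.0]
force: [-0.3, 0.0, -4.1]
gripper_width: 0.0136
```

Request:
{"op": "move_arm", "data": {"targets": [{"dx": 0, "dy": 0, "dz": 0.001, "spin": 0}, {"dx": 0, "dy": 0, "dz": 0.001, "spin": 0}, {"dx": 0, "dy": 0, "dz": 0, "spin": 0}]}}

```text
time: 20.48
eef_pos: [0.4777, 0.1703, 0.1802]
ee_rot: [0.034, 0.999, 0.0, -0.0]
force: [-0.7, 0.5, -3.4]
gripper_width: 0.0135
```

Request:
{"op": "move_arm", "data": {"targets": [{"dx": 0, "dy": 0, "dz": 0.001, "spin": 0}, {"dx": 0, "dy": 0, "dz": 0.001, "spin": 0}, {"dx": 0, "dy": 0, "dz": 0, "spin": 0}]}}

```text
time: 20.85
eef_pos: [0.4777, 0.1702, 0.1782]
ee_rot: [0.034, 0.999, -0.0, -0.0]
force: [0.3, -0.8, -3.9]
gripper_width: 0.0133
```

Request:
{"op": "move_arm", "data": {"targets": [{"dx": 0, "dy": 0, "dz": 0.001, "spin": 0}, {"dx": 0, "dy": 0, "dz": 0.001, "spin": 0}, {"dx": 0, "dy": 0, "dz": 0, "spin": 0}]}}

```text
time: 21.22
eef_pos: [0.4777, 0.1702, 0.1762]
ee_rot: [0.034, 0.999, -0.0, -0.0]
force: [1.3, -0.8, -4.5]
gripper_width: 0.0133
```

Request:
{"op": "move_arm", "data": {"targets": [{"dx": 0, "dy": 0, "dz": 0.001, "spin": 0}, {"dx": 0, "dy": 0, "dz": 0.001, "spin": 0}, {"dx": 0, "dy": 0, "dz": 0, "spin": 0}]}}

```text
time: 21.6
eef_pos: [0.4778, 0.1702, 0.1742]
ee_rot: [0.034, 0.999, -0.0, 0.0]
force: [-0.4, -0.7, -3.5]
gripper_width: 0.0137
```

Request:
{"op": "move_arm", "data": {"targets": [{"dx": 0, "dy": 0, "dz": 0.001, "spin": 0}, {"dx": 0, "dy": 0, "dz": 0.001, "spin": 0}, {"dx": 0, "dy": 0, "dz": 0, "spin": 0}]}}

```text
time: 21.98
eef_pos: [0.478, 0.1703, 0.1741]
ee_rot: [0.034, 0.999, 0.0, 0.001]
force: [-4.2, -2.0, 14.7]
gripper_width: 0.0137
```

The board met something at TCP z 0.174, with Fz up to +15 N. I'll check whether that is the slot floor.

Run:
```python
from workcell import manip
import cv2,numpy as np
a=manip.camera("scene")["color"][:,:,::-1];b=manip.camera("top")["color"][:,:,::-1]
o=manip.get_obs();print(o["eef_pos"],o["force"],o["ft_torque"])
cv2.imwrite("pics/c8.png",np.hstack([cv2.resize(a[210:360,235:375],(513,550),interpolation=cv2.INTER_CUBIC),cv2.resize(b[180:250,250:286],(283,550),interpolation=cv2.INTER_CUBIC)]))
```

```text
[0.47804638 0.17025072 0.17406275] [-4.08729917 -2.95647686 15.08381231] [-0.54587543  1.25981702 -0.09792925]
```

View pics/c8.png

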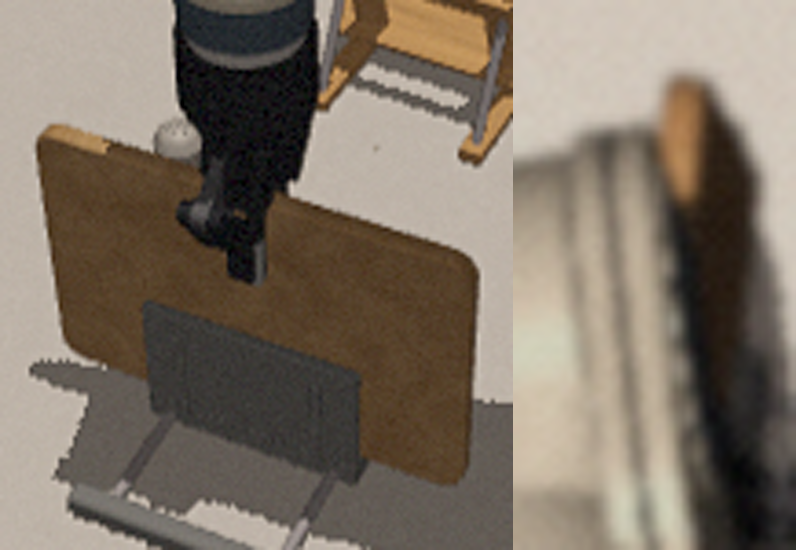

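Run:
```python
from h import *
n=np.array([np.sin(np.radians(3.9)),np.cos(np.radians(3.9)),0])
for off in(.007,.0,):
  P=np.array([.4777,.1703,0])+n*off
  for p in[(37,143),(481,265),(66,354),(468,489),(146,301),(360,376)]:
    q=(p[0]/3.664+235,p[1]/3.667+210);o,d=ray("scene",q);print(off,p,o+d*(n@(P-o))/(n@d))
```

```text
0.007 (37, 143) [0.6095265  0.16832922 0.19829684]
0.007 (481, 265) [0.33888676 0.18677958 0.21331145]
0.007 (66, 354) [0.60888618 0.16837287 0.01981792]
0.007 (468, 489) [0.33821063 0.18682568 0.02735512]
0.007 (146, 301) [0.54645278 0.17262915 0.09530108]
0.007 (360, 376) [0.40749814 0.18210213 0.09377453]
0.0 (37, 143) [0.61410292 0.16100098 0.1906329 ]
0.0 (481, 265) [0.34079268 0.1796334  0.20579568]
0.0 (66, 354) [0.61345629 0.16104506 0.01039287]
0.0 (468, 489) [0.34010988 0.17967995 0.01800444]
0.0 (146, 301) [0.55040684 0.16534335 0.08662085]
0.0 (360, 376) [0.41008107 0.1749098  0.08507924]
```

The board is home at its far end (bottom z≈0.020) but pitched about 2.5°, with the near end roughly 8 mm high. I'll ease the grip to 20 N, which caps the pushing force by slip, and press down gently so it levels.

Request:
{"op": "move_arm", "data": {"targets": [{"dx": 0, "dy": 0, "dz": 0, "spin": 0}, {"dx": 0, "dy": 0, "dz": 0, "spin": 0}, {"dx": 0, "dy": 0, "dz": 0, "spin": 0}], "newtons": 20}}

```text
time: 22.45
eef_pos: [0.478, 0.1703, 0.1741]
ee_rot: [0.034, 0.999, 0.0, 0.001]
force: [-4.1, -2.6, 14.2]
gripper_width: 0.0128
```

Request:
{"op": "move_arm", "data": {"targets": [{"dx": 0, "dy": 0, "dz": 0.001, "spin": 0}, {"dx": 0, "dy": 0, "dz": 0, "spin": 0}]}}

```text
time: 22.7
eef_pos: [0.4781, 0.1703, 0.1741]
ee_rot: [0.034, 0.999, 0.0, 0.002]
force: [-7.6, -2.9, 24.1]
gripper_width: 0.0134
```

Request:
{"op": "move_arm", "data": {"targets": [{"dx": 0, "dy": 0, "dz": 0.001, "spin": 0}, {"dx": 0, "dy": 0, "dz": 0, "spin": 0}]}}

```text
time: 22.95
eef_pos: [0.4781, 0.1702, 0.174]
ee_rot: [0.034, 0.999, 0.0, 0.002]
force: [-9.5, -3.3, 32.8]
gripper_width: 0.0135
```

Run:
```python
from workcell import manip
o=manip.get_obs();print(o["eef_pos"],o["ee_rot"],o["force"],o["ft_torque"])
```

```text
[0.47813301 0.17024879 0.17397951] [3.35700978e-02 9.99433668e-01 2.79461534e-04 2.30526608e-03] [-9.53848639 -3.26401483 32.80924811] [-0.88648447  2.72223838 -0.08124587]
```

Request:
{"op": "move_arm", "data": {"targets": [{"dx": 0, "dy": 0, "dz": -0.001, "spin": 0}, {"dx": 0, "dy": 0, "dz": -0.001, "spin": 0}, {"dx": 0, "dy": 0, "dz": 0, "spin": 0}], "hand": -1, "newtons": 20}}

```text
time: 23.32
eef_pos: [0.478, 0.1702, 0.1741]
ee_rot: [0.034, 0.999, 0.0, 0.001]
force: [-4.4, -2.9, 14.4]
gripper_width: 0.0135
```

Run:
```python
from workcell import manip
o=manip.get_obs();print(o["eef_pos"],o["ee_rot"],o["force"],o["ft_torque"])
```

```text
[0.47802762 0.17023602 0.17405435] [3.35910528e-02 9.99434931e-01 1.36345485e-04 1.20066935e-03] [-4.41431328 -2.87240108 14.40909211] [-0.52378642  1.20661621 -0.06629209]
```

The wrench resolves to a contact within about 6 mm of the board's middle, so it is resting level on the slot floor. The residual pitch in the images is within reading error. I'll relieve the preload, then open just a little.

Request:
{"op": "move_arm", "data": {"targets": [{"dx": 0, "dy": 0, "dz": -0.001, "spin": 0}, {"dx": 0, "dy": 0, "dz": 0, "spin": 0}]}}

```text
time: 23.58
eef_pos: [0.478, 0.1702, 0.1741]
ee_rot: [0.034, 0.999, 0.0, 0.001]
force: [-3.4, -1.8, 8.5]
gripper_width: 0.0134
```

Request:
{"op": "move_arm", "data": {"targets": [{"dx": 0, "dy": 0, "dz": 0, "spin": 0}, {"dx": 0, "dy": 0, "dz": 0, "spin": 0}, {"dx": 0, "dy": 0, "dz": 0, "spin": 0}], "hand": -0.6}}

```text
time: 23.95
eef_pos: [0.4778, 0.1703, 0.1731]
ee_rot: [0.034, 0.999, 0.0, -0.0]
force: [0.4, -0.1, -0.2]
gripper_width: 0.0174
```

Run:
```python
from workcell import manip
import cv2,numpy as np
o=manip.get_obs();print(o["eef_pos"],o["force"],o["ft_torque"])
a=manip.camera("scene")["color"][:,:,::-1]
cv2.imwrite("pics/c9.png",cv2.resize(a[210:360,235:375],(513,550),interpolation=cv2.INTER_CUBIC))
```

```text
[0.47779446 0.17033087 0.17313675] [ 0.38991006 -0.08622652 -0.24653417] [ 0.01954719 -0.02928185 -0.03536418]
```

View pics/c9.png

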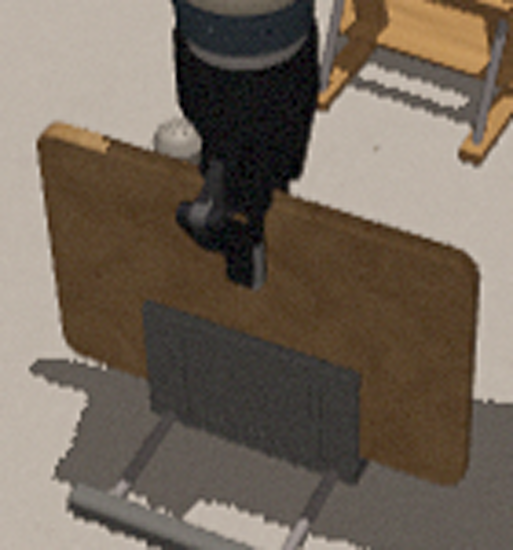

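With the pads off, the board has not moved: same outline as before and zero force. Opening wider and retreating straight up.

Request:
{"op": "move_arm", "data": {"targets": [{"dx": 0, "dy": 0, "dz": 0, "spin": 0}, {"dx": 0, "dy": 0, "dz": 0, "spin": 0}, {"dx": 0, "dy": 0, "dz": 0, "spin": 0}, {"dx": 0, "dy": 0, "dz": -0.01, "spin": 0}, {"dx": 0, "dy": 0, "dz": -0.03, "spin": 0}, {"dx": 0, "dy": 0, "dz": -0.04, "spin": 0}, {"dx": 0, "dy": 0, "dz": -0.04, "spin": 0}, {"dx": 0, "dy": 0.02, "dz": -0.04, "spin": 0}, {"dx": 0.03, "dy": 0.04, "dz": 0, "spin": 0}, {"dx": 0.03, "dy": 0.05, "dz": 0, "spin": 0}, {"dx": 0.03, "dy": 0.05, "dz": 0, "spin": 0}, {"dx": 0, "dy": 0, "dz": 0, "spin": 0}], "hand": 0.3}}

```text
time: 25.5
eef_pos: [0.3966, 0.3387, 0.334]
ee_rot: [0.031, 1.0, 0.0, 0.0]
force: [0.3, -0.8, -0.2]
gripper_width: 0.0554
```

Run:
```python
from workcell import manip
import cv2,numpy as np
a=manip.camera("scene")["color"][:,:,::-1];b=manip.camera("top")["color"][:,:,::-1]
print(manip.get_obs()["force"])
cv2.imwrite("pics/c10.png",np.hstack([cv2.resize(a[140:420,200:400],(393,550)),cv2.resize(b[170:310,220:320],(393,550),interpolation=cv2.INTER_CUBIC)]))
```

```text
[ 0.80523241 -0.70317241 -0.1540351 ]
```

View pics/c10.png

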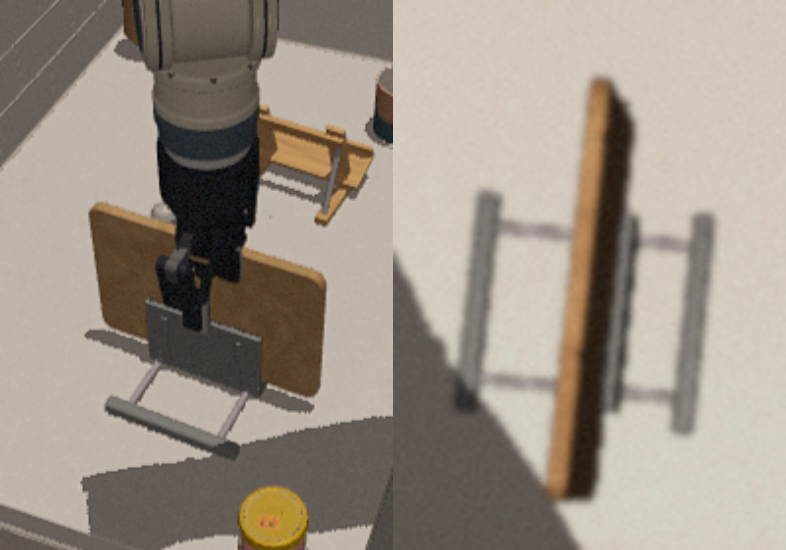

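The board stands in the slot, its top edge running (600,80)→(558,495) in the right half. The jaws are clear, and the salt, jam and mug are undisturbed. A final numeric check, then handing in.

Run:
```python
from h import *
from workcell import manip
a,b=pl("top",(272.7,190.2),.21),pl("top",(262,295.9),.21);m=(a+b)/2-[.4775,.182,0]
t=np.radians(-3.9);print("len",np.linalg.norm(a-b),"rack x",m[0]*np.cos(t)+m[1]*np.sin(t),"rack y",-m[0]*np.sin(t)+m[1]*np.cos(t),"yaw",np.degrees(np.arctan2(*(a-b)[1::-1])))
print(manip.sign_off())
```

```text
len 0.26140858564376074 rack x 0.0023168462933987476 rack y -0.015659502090247347 yaw -3.714373417259458
the job is handed in; nothing more can be done
None
```

The chopping board is standing by itself in the rack's slot, released, and I handed the job in at about 25.6 s of the 51 s allowed. `sign_off` gives no verdict, so this rests on my own checks.

**What I did:**
- The moves can't tilt the tool, so I pinched the board vertically and drew it upright while it was still in the cradle.
- I lifted it out and carried it above the bystanders. I felt the tall wall at about 3–6 N, backed off, and lowered it in small steps until it met the slot floor.
- I eased the load before opening the jaws. The board did not move when the pads let go.

**Last checks:**

| Check | Reading | Limit |
|---|---|---|
| Board centre along the slot | about +2 mm | ±40 mm |
| Board centre across the slot | about -16 mm | ±32 mm |
| Board direction against the rack | -3.7° against -3.9° | – |
| Highest force I read while seating | 33 N | 60 N |

After I opened the jaws the force was back to zero. In the pictures the jam jar, mug and salt shaker look where they started, though I did not measure them again and the arm hides most of the salt shaker in the last view.

**What disagreed:**
- **Pitch:** scene-view readings suggested the board was pitched 2–3° lengthwise, with the near end higher. The force reading showed it resting near its middle, and the outline stayed the same after release, so I took the pitch as reading error.
- **Height:** the floor contact came about 11 mm lower than my first image estimate. I did not measure the board's height accurately at the end.
- **Length:** the board's length read 261 mm in the top view instead of 270 mm, probably because its corners are rounded.

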